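# Take the sliding stop out of the carving board and put it away

### The arm

A 6-joint arm with a two-finger parallel gripper is mounted at the origin on the work surface. World frame = base frame: x ahead of the robot, y to its left, z up, the work surface at z = 0. Lengths are in mm, angles in rad, forces in N, time in s.
With the tool pointing down it reaches from about 350 to 775 mm from the base axis. Payload 7.3 kg.
Tool frame: the origin (TCP) lies on the centre line of the jaws, within the pads' length; the fingertips stand 17 mm ahead of it and the grasp point (between the pads) lies 2 mm behind it; z points along the fingers, y is the line along which they close (so a half turn about z gives the same grasp; the last joint's range is limited). The gripper opens to 92 mm and grips with 3 to 60 N. Pads are 19 mm wide; open, the fingers measure 130 mm over their backs; the gripper's body (75 mm by 190 mm) begins 47 mm behind the grasp point.
Start: joints at [-0.146, 0.342, 1.524, -0, 1.275, -0.146], TCP at [525.017, 0.02, 243.741] pointing down, gripper open.
Joint ranges: [-2.53, 2.53], [-0.77, 2.02], [0.04, 2.7], [-1, 4.14], [0.28, 2.66], [-3.11, 3.11]. Speed limits (rad/s): [2.57, 2.57, 3.14, 3.14, 3.14, 3.14].

### API

Orientations are given as [roll, pitch, yaw] about the fixed x, y, z axes, in that order (R = Rz(yaw) Ry(pitch) Rx(roll)).
In Python, from plant import bot gives the robot as it stands. The module is installed in compiled form; this text tells all that it offers.
- The arm moves only by the shell command python3 -m pendant 'ROWS'. ROWS is JSON, a list of rows, each a list of 3 entries, a list of its own where there are three numbers: the shift along the world's x, y, z as a fraction of full scale, then the turn, a rotation vector about the world's x, y, z as a fraction of full scale, then the opening, from -1 (shut) to 1 (fully open), so that 0 is half open. In form: [[[tx, ty, tz], [rx, ry, rz], claw], ...]. A call has exactly 10 rows; each row shifts and turns the commanded pose from where the row before left it; what a row does not reach is not made up. Full scale, the value 1, is 30 mm for a shift and 0.12 rad for a turn. A row lasts 1/12 s, in which the tool goes at most 41.7 mm and 7.16 degrees, less where a joint would pass 70% of its speed; a pose out of reach is approached as far as the arm can. A call with a number of a shift or a turn outside -1 to 1 is refused whole. A call with a gripper value outside its range is refused whole. The fingers move at their own pace and stop on an object; the grip force is fixed at half the most. Time passes only in rows, so rows that do not move let the fingers close, or fill a call up. It gives the time, the measured TCP pose, the force, the opening and the grip force at its end, in the units of the state.
- bot.get_obs(): the state, without advancing time (a new reading comes with each control period).
- bot.capture(name): name is "scene" or "side" or "wrist"; returns the picture (400x640x3 uint8, blue, green, red); there is no depth.
- bot.camera_params(name): a dict with "fovy" (degrees; the focal length in pixels is half the picture's height over the tangent of half this angle, whatever the lens; pixels are square), "cx", "cy" (the principal point, pixels), "camera_from_world" (4x4, takes a point from world to camera coordinates). Camera axes: x right, y down, z forward; pixel columns grow to the right and rows downward; lengths in mm; the calibration is good to about 2 mm. A picture is of the moment at which its call begins: read the wrist's pose just before it. camera_params takes no time and is no camera call; for the wrist camera it gives the pose at the moment of the call.
- bot.close_job(): hands the job in; it is judged then, once.
The state is a dict: "time": time; "joint_positions": joint angles; "dq": joint speeds; "tau": joint torques, N m; "tool_pos": TCP position; "tcp_rot": TCP orientation; "contact_force": force on the tool from outside, world axes, zero at the start; "moment": the same for the moment, N m; "grip_width": finger opening in mm; "finger_force": force on a finger pad.
Only numpy, scipy, OpenCV 4.12 (cv2) and the standard library are available. Lean on these libraries where they do the work, as an engineer would, in place of code of your own. Each camera call takes 0.05 s, during which the arm holds its last target. There are 200 camera calls.

### The job

Clear the carving board: slide the wooden stop along the board's T-slot, under the steel strap bridge, to the open end where the slot's lips are cut away, feeling gently for the end block since it is set by hand. Lift the stop out there and stand it gently on its foot in the plywood tray. Never ram, wrench or drop it, and leave the pen cup, mallet, offcut and jar where they are.

Things in the scene. Friction and masses are not known exactly. Their poses are not given: they have to be found in the camera images.
- board: Fixed wooden board, 354 (x) x 110 (y) x 34 mm high (all lengths in mm); origin: centre of its underside. T-slot along x at y = 0, floor z = 14, 45 wide, closed by wood at x = -153. Set in it, z 27 to 34, two aluminium lips leave a gap 23 wide; they end at x = 70 give or take 18. 77 beyond their end an aluminium block, set by hand with them, ends the slot: found by feel or sight.
- bridge: Fixed dark steel strap across the slot, 30 along board x, 110 across (y); its place along the board varies. Origin: on the board's top (34 above its underside), midway between its two posts; axes as the board's. Strap underside 34, top 40 above origin; posts 10 thick at y = -50 and +50. The stop passes under with 7 to spare; fingers holding it do not.
- stop: Loose stop, 0.25 to 0.5 kg. Origin: foot's underside centre; x along the slot to the open end. Steel foot 70 (x) x 40 x 10 high; stem 60 x 18, z 10 to 23; pale wooden rail 140 (x) x 24 (y), z 23 to 47, to grip. Starts behind (-x of) the bridge or just under it; slides easily, 2.5 side play. The foot, 70, lifts out only from the 77 open space between lips and end block.
- tray: Fixed plywood tray, open on top, 190 (x) x 100 (y) x 22 high outside, walls and floor 5 thick. Origin at the centre of its underside.
- pen_cup: White cup with pens, 68 across, 135 high over the pens, origin at the centre of its underside; a bystander.
- mallet: Wooden mallet lying down, head 110 (x) x 60 x 60, handle 120 long from the head towards +y; origin under the head's centre; a bystander.
- offcut: Dark wood block 140 x 75 x 32, origin at the centre of its underside; a bystander.
- jar: Glass jar with wooden lid, 64 across, 75 high, origin at the centre of its underside; a bystander.

How it is judged:
By the outcome, as a careful person would: the job done as asked, in the order asked, and still so for the second after the job is handed in, with the robot touching nothing.
It also fails if it takes over 67 s, if anything falls off the work surface, if the arm or the gripper's body presses on something with over 40 N, if the wrist force passes 120 N, or if a joint passes its speed limit or range.

## Working session

There is one attempt and no reset: what is moved stays moved. The work goes in short steps, Python scripts to look and compute and a shell command to move; the robot and the scene stay as the last step left them, time stands still between calls to the robot, and variables do not carry over. Pictures are saved under pics/ and viewed, at most 10 in all, crops included, and the job is handed in when it is done.

```bash
mkdir -p pics; cat > h.py <<'E'
import numpy as np,cv2
from plant import bot
def cam(n):
    p=bot.camera_params(n); f=200/np.tan(np.radians(p['fovy'])/2)
    return f,p['cx'],p['cy'],np.array(p['camera_from_world'])
def ray(c,u,v,z):
    f,cx,cy,T=c; R,t=T[:3,:3],T[:3,3]; o=-R.T@t
    d=R.T@np.array([(u-cx)/f,(v-cy)/f,1]); return o+d*(z-o[2])/d[2]
def proj(c,P):
    f,cx,cy,T=c; q=T[:3,:3]@np.array(P,float)+T[:3,3]; return f*q[0]/q[2]+cx,f*q[1]/q[2]+cy
E
python3 - <<'E'
from h import *
for n in("scene","side"):
    cv2.imwrite(f'pics/{n}0.png',bot.capture(n)); c=cam(n); print(n,c[:3],(-c[3][:3,:3].T@c[3][:3,3]).round(),c[3][:3,:3].round(2).tolist())
print(bot.get_obs())
E
```

```text
scene (np.float64(428.6778151716961), 320.5106449228354, 200.64615785324162) [1306. -153.  997.] [[0.2, 0.98, -0.01], [0.75, -0.16, -0.64], [-0.63, 0.12, -0.76]]
side (np.float64(394.2557713866478), 314.10409878834554, 195.2354663434309) [ 230. -666.  885.] [[0.91, -0.42, -0.01], [-0.33, -0.67, -0.66], [0.27, 0.6, -0.75]]
{'time': 0.1, 'joint_positions': array([-1.45992106e-01,  3.42645370e-01,  1.52487314e+00, -3.74458227e-05,
        1.27540773e+00, -1.46032473e-01]), 'dq': array([ 0.00068324, -0.00203329, -0.00268453, -0.00088248,  0.00080738,
       -0.00103686]), 'tau': array([ 1.49919495e-03, -4.32001984e+01, -2.44694173e+01,  7.19219679e-02,
        5.25739230e-02, -9.79429342e-05]), 'tool_pos': array([5.24677602e+02, 6.29058026e-02, 2.43135307e+02]), 'tcp_rot': array([-3.14026805e+00, -1.58627854e-04,  1.57084751e+00]), 'contact_force': array([0.30949688, 0.09425276, 0.60862563]), 'moment': array([ 0.00316155,  0.00162777, -0.01497862]), 'finger_force': 0.0, 'grip_width': 91.70885203504666}
```

View pics/scene0.png

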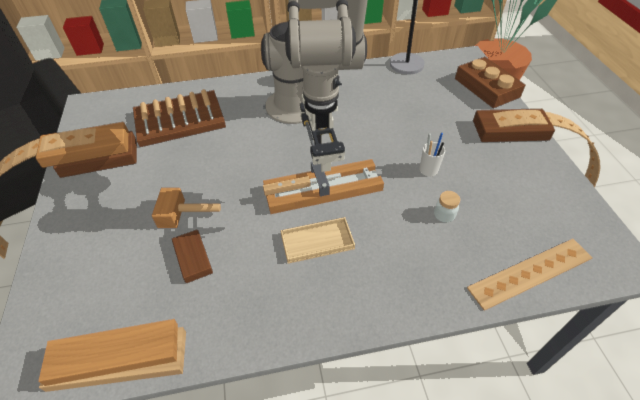

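View pics/side0.png

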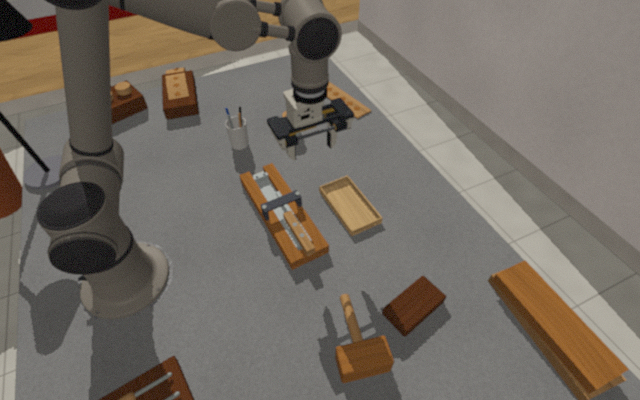

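The scene picture shows the board at about (323,186), the bridge at (320,182) and the tray at (318,240), with the open end to the right (+y). I'll enlarge both views.

```bash
python3 - <<'E'
from h import *
a=cv2.imread('pics/scene0.png')[155:265,255:395]; cv2.imwrite('pics/s1.png',cv2.resize(a,None,fx=5,fy=5,interpolation=cv2.INTER_CUBIC))
a=cv2.imread('pics/side0.png')[155:275,230:390]; cv2.imwrite('pics/d1.png',cv2.resize(a,None,fx=5,fy=5,interpolation=cv2.INTER_CUBIC))
E
```

```text
(no output)
```

View pics/s1.png

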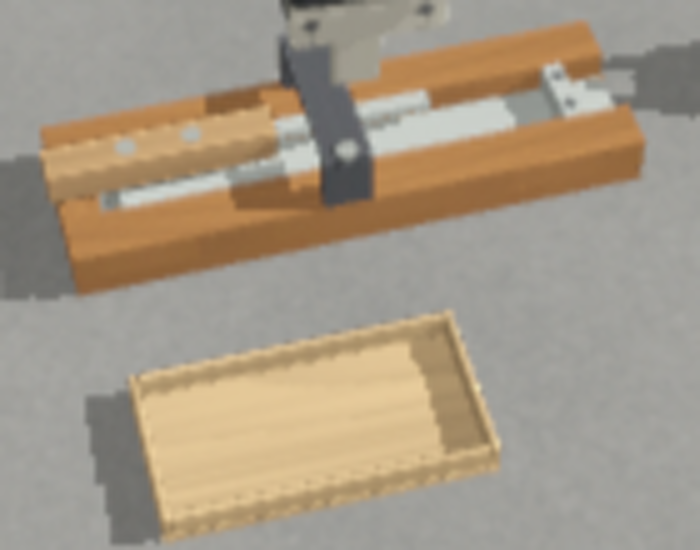

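View pics/d1.png

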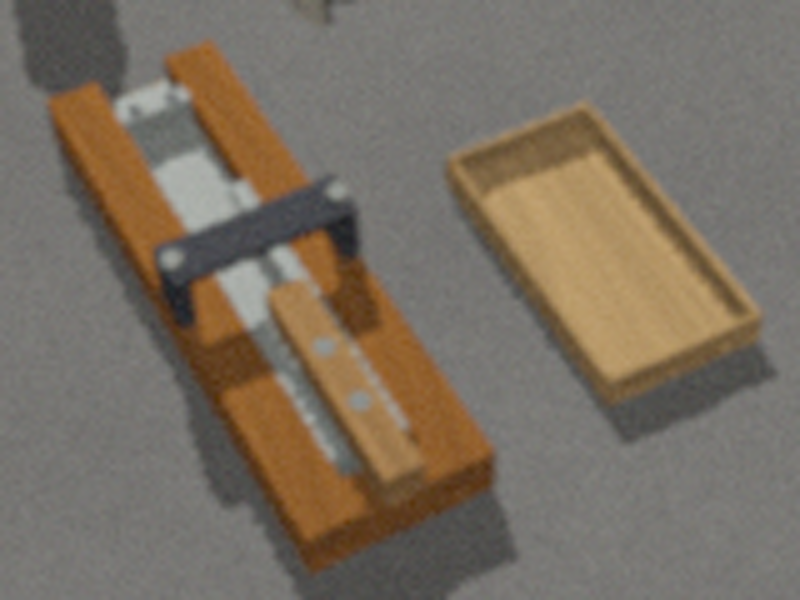

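Both crops are clear. The rail starts entirely behind the strap, with its left end almost flush with the board end. In the scene crop the end block is at (580,95). I'll fit the poses from the picked corners.

```bash
cat > fit.py <<'E'
from h import *
from scipy.optimize import least_squares
S,D=cam('scene'),cam('side')
s=lambda u,v:(S,255+u/5-.4,155+v/5-.4)
d=lambda u,v:(D,230+u/5-.4,155+v/5-.4)
def fit(name,obs,x0):
    def r(p):
        c,n=np.cos(p[2]),np.sin(p[2]); o=[]
        for (C,u,v),(X,Y,Z) in obs:
            a=proj(C,[p[0]+c*X-n*Y,p[1]+n*X+c*Y,Z]); o+=[a[0]-u,a[1]-v]
        return np.array(o)
    q=least_squares(r,x0,loss='soft_l1'); print(name,q.x[:2].round(1),round(q.x[2],4),'px',r(q.x).round(1).tolist()); return q.x
a,b=177,55
B=fit('board',[(s(588,22),(a,b,34)),(s(42,127),(-a,b,34)),(s(640,140),(a,-b,34)),(s(76,258),(-a,-b,34)),(s(80,293),(-a,-b,0)),(s(643,175),(a,-b,0)),
 (d(210,42),(a,-b,34)),(d(493,457),(-a,-b,34)),(d(310,538),(-a,b,34)),(d(50,100),(a,b,34)),(d(315,572),(-a,b,0)),(d(493,490),(-a,-b,0))],[525,0,1.6])
a,b=95,50
T=fit('tray',[(s(450,312),(a,b,22)),(s(132,378),(-a,b,22)),(s(165,525),(-a,-b,22)),(s(498,453),(a,-b,22)),(s(165,542),(-a,-b,0)),
 (d(588,102),(a,-b,22)),(d(762,318),(-a,-b,22)),(d(610,388),(-a,b,22)),(d(447,160),(a,b,22))],[650,0,1.6])
def loc(o,z):
    P=ray(*o,z)[:2]-B[:2]; c,n=np.cos(B[2]),np.sin(B[2]); return np.array([c*P[0]+n*P[1],-n*P[0]+c*P[1]]).round(1)
for n,o,z in[('rail top open end L',d(270,292),61),('rail open R',d(305,280),61),('rail back R',d(422,460),61),('rail back L',d(385,480),61),('rail s open far',s(270,105),61),('rail s open near',s(275,140),61),('rail s back far',s(40,152),61),
 ('strap d L near',d(165,265),74),('strap d L far',d(155,248),74),('strap d R far',d(335,178),74),('strap d R near',d(357,200),74),('strap s near L',s(322,165),74),('strap s near R',s(370,160),74),
 ('lip end s near',s(512,100),34),('lip end s near low',s(515,125),34),('lip far end s',s(430,92),34),('block s',s(543,68),34),('block s2',s(565,115),34),('lip end d L',d(150,160),34),('lip end d2',d(205,150),34),('lip d R',d(235,180),34),('block d',d(130,120),34),('block d2',d(188,100),34)]: print(n,loc(o,z))
E
python3 fit.py
```

```text
board [434.5  22. ] 1.6327 px [-0.2, -0.9, -0.2, -0.3, 1.5, -0.0, -0.4, 0.2, -0.1, 0.5, -0.3, 0.4, 0.5, -0.7, 0.7, -1.1, -0.7, 0.5, -0.5, 0.1, -1.0, 0.8, 0.6, -0.4]
tray [625.5 -35. ] 1.6153 px [0.2, -0.7, -1.0, -0.8, -0.8, -0.9, 0.7, -1.1, -0.3, 0.1, 0.6, -0.3, 1.0, -0.5, 0.5, -0.7, -0.0, -0.6]
rail top open end L [-44.3   9.4]
rail open R [-46.1 -10.7]
rail back R [-179.   -10.3]
rail back L [-180.5   11.5]
rail s open far [-42.7   9.3]
rail s open near [-46.7 -19.1]
rail s back far [-182.8    8.4]
strap d L near [-10.   54.3]
strap d L far [ 3.6 54.2]
strap d R far [  1.6 -53.7]
strap d R near [-19.  -56.9]
strap s near L [-27.7 -57. ]
strap s near R [  0.1 -60.7]
lip end s near [108.1  -1.3]
lip end s near low [103.3 -21.9]
lip far end s [61.2 18.7]
block s [135.4  19.8]
block s2 [135.5 -22. ]
lip end d L [101.1  20.1]
lip end d2 [ 92.5 -11.5]
lip d R [ 62.1 -16.9]
block d [137.2  17.6]
block d2 [135.5 -19.7]
```

```bash
python3 - <<'E'
from h import *
S=cam('scene')
print('cup',ray(S,431,173,0).round(),'jar',ray(S,446,217,0).round())
E
R='';python3 -m pendant '[[[-0.27,-0.5,-0.44],[0,0,0.052],0.2],[[-0.27,-0.5,-0.44],[0,0,0.052],0.2],[[-0.27,-0.5,-0.44],[0,0,0.052],0.2],[[-0.27,-0.5,-0.44],[0,0,0.052],0.2],[[-0.27,-0.5,-0.44],[0,0,0.052],0.2],[[-0.27,-0.5,-0.44],[0,0,0.052],0.2],[[-0.27,-0.5,-0.44],[0,0,0.052],0.2],[[-0.27,-0.5,-0.44],[0,0,0.052],0.2],[[-0.27,-0.5,-0.44],[0,0,0.052],0.2],[[-0.27,-0.5,-0.44],[0,0,0.052],0.2]]'
```

```text
cup [440. 374.   0.] jar [618. 352.   0.]
time: 0.93
tool_pos: [443.4, -150.5, 110.9]
tcp_rot: [-3.141, -0.0, 1.634]
contact_force: [0.1, -0.2, 0.1]
grip_width: 55.2
finger_force: 0.0
```

```bash
cat > over.py <<'E'
import sys
from h import *
# overlay predicted points: board-frame args "x,y,z"
B=(434.5,22.,1.6327)
c=cam('wrist'); im=bot.capture('wrist').copy()
for a in sys.argv[2:]:
    x,y,z=map(float,a.split(',')); k,n=np.cos(B[2]),np.sin(B[2])
    u,v=proj(c,[B[0]+k*x-n*y,B[1]+n*x+k*y,z]); print(a,round(u),round(v)); cv2.drawMarker(im,(int(round(u)),int(round(v))),(0,0,255),0,12,1)
cv2.imwrite(sys.argv[1],im)
E
python3 over.py pics/w1.png -43,12,61 -43,-12,61 -183,12,61 -183,-12,61 -27,55,74 -27,-55,74 -177,-55,34
```

```text
-43,12,61 302 14
-43,-12,61 343 14
-183,12,61 305 236
-183,-12,61 338 236
-27,55,74 220 -29
-27,-55,74 426 -29
-177,-55,34 390 216
```

View pics/w1.png

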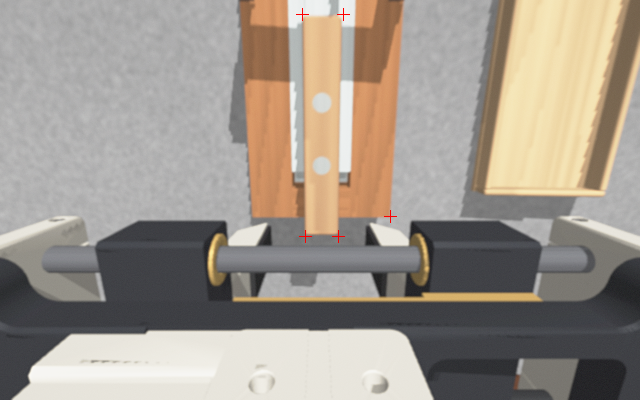

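Predicted rail corners match the picture to about 3 px; the rail's ends are at rows 16 and 236 and its centre at column 322. I'll descend with a 1.5 mm correction, then close.

```bash
python3 -m pendant '[[[0.05,0,-0.24],[0,0,0],0.2],[[0,0,-0.24],[0,0,0],0.2],[[0,0,-0.24],[0,0,0],0.2],[[0,0,-0.24],[0,0,0],0.2],[[0,0,-0.24],[0,0,0],0.2],[[0,0,-0.24],[0,0,0],0.2],[[0,0,-0.24],[0,0,0],0.2],[[0,0,-0.22],[0,0,0],0.2],[[0,0,0],[0,0,0],0.2],[[0,0,0],[0,0,0],0.2]]'
python3 -m pendant '[[[0,0,0],[0,0,0],0],[[0,0,0],[0,0,0],-0.2],[[0,0,0],[0,0,0],-0.4],[[0,0,0],[0,0,0],-0.45],[[0,0,0],[0,0,0],-0.5],[[0,0,0],[0,0,0],-0.55],[[0,0,0],[0,0,0],-0.6],[[0,0,0],[0,0,0],-0.7],[[0,0,0],[0,0,0],-1],[[0,0,0],[0,0,0],-1]]'
```

```text
time: 1.82
tool_pos: [445.3, -149.9, 54.4]
tcp_rot: [-3.141, -0.0, 1.633]
contact_force: [0.2, -0.2, 0.2]
grip_width: 55.0
finger_force: 0.0
time: 2.65
tool_pos: [445.6, -150.1, 54.9]
tcp_rot: [3.141, 0.0, 1.633]
contact_force: [-0.7, -0.2, 2.6]
grip_width: 23.7
finger_force: 30.0
```

```bash
python3 -m pendant '[[[-0.006,0.1,0],[0,0,0],-1],[[-0.012,0.2,0],[0,0,0],-1],[[-0.012,0.2,0],[0,0,0],-1],[[-0.012,0.2,0],[0,0,0],-1],[[-0.012,0.2,0],[0,0,0],-1],[[-0.012,0.2,0],[0,0,0],-1],[[-0.012,0.2,0],[0,0,0],-1],[[-0.012,0.2,0],[0,0,0],-1],[[-0.012,0.2,0],[0,0,0],-1],[[-0.012,0.2,0],[0,0,0],-1]]'
```

```text
time: 3.48
tool_pos: [442.2, -92.5, 54.9]
tcp_rot: [3.141, 0.0, 1.634]
contact_force: [1.0, -4.8, 3.7]
grip_width: 23.8
finger_force: 30.0
```

```bash
python3 -m pendant '[[[-0.015,0.25,0],[0,0,0],-1],[[-0.015,0.25,0],[0,0,0],-1],[[-0.015,0.25,0],[0,0,0],-1],[[-0.015,0.25,0],[0,0,0],-1],[[-0.015,0.25,0],[0,0,0],-1],[[-0.015,0.25,0],[0,0,0],-1],[[-0.015,0.25,0],[0,0,0],-1],[[-0.015,0.25,0],[0,0,0],-1],[[-0.013,0.22,0],[0,0,0],-1],[[-0.006,0.1,0],[0,0,0],-1]]'
python3 - <<'E'
from h import *
cv2.imwrite('pics/side2.png',cv2.resize(bot.capture('side')[150:280,220:380],None,fx=5,fy=4.6,interpolation=cv2.INTER_CUBIC))
o=bot.get_obs();p=o['tool_pos'][:2]-[434.5,22];k,n=np.cos(1.6327),np.sin(1.6327);print('local',k*p[0]+n*p[1],-n*p[0]+k*p[1],o['contact_force'])
E
```

```text
time: 4.32
tool_pos: [437.8, -22.6, 54.9]
tcp_rot: [3.141, 0.0, 1.634]
contact_force: [0.5, -5.6, 4.5]
grip_width: 23.7
finger_force: 30.0
local -44.37962290218255 -0.4919969672709841 [ 0.76390864 -0.59895462  4.39635963]
```

View pics/side2.png

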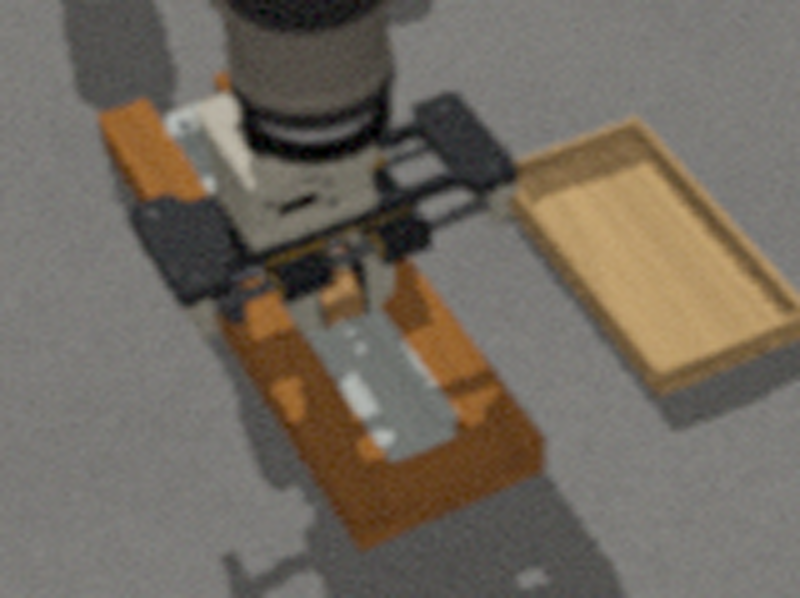

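The rail is pinched near its back end at (340,295), and the strap is hidden behind the gripper with its front still clear. I'll release, rise over the strap and regrip on the far side.

```bash
python3 -m pendant '[[[0,0,0],[0,0,0],-0.3],[[0,0,0],[0,0,0],0],[[0,0,0],[0,0,0],0.1],[[0,0,0],[0,0,0],0.1],[[0,0,0.2],[0,0,0],0.1],[[0,0,0.4],[0,0,0],0.1],[[0,0,0.4],[0,0,0],0.1],[[0,0,0.4],[0,0,0],0.1],[[0,0,0.4],[0,0,0],0.1],[[0,0,0.3],[0,0,0],0.1]]'
python3 -m pendant '[[[-0.012,0.2,0],[0,0,0],0.1],[[-0.019,0.3,0],[0,0,0],0.1],[[-0.019,0.3,0],[0,0,0],0.1],[[-0.019,0.3,0],[0,0,0],0.1],[[-0.019,0.3,0],[0,0,0],0.1],[[-0.019,0.3,0],[0,0,0],0.1],[[-0.019,0.3,0],[0,0,0],0.1],[[-0.019,0.3,0],[0,0,0],0.1],[[-0.006,0.1,0],[0,0,0],0.1],[[0,0,0],[0,0,0],0.1]]'
python3 over.py pics/w2.png 3,55,74 3,-55,74 61,20,34 61,-20,34 138,20,34 138,-20,34 85.5,12,61 85.5,-12,61
```

```text
time: 5.2
tool_pos: [438.0, -23.5, 118.9]
tcp_rot: [3.141, 0.0, 1.633]
contact_force: [1.1, 0.1, 0.5]
grip_width: 50.8
finger_force: 0.0
time: 6.03
tool_pos: [433.3, 49.5, 117.7]
tcp_rot: [3.142, -0.0, 1.635]
contact_force: [-0.4, -0.4, 0.1]
grip_width: 50.8
finger_force: 0.0
3,55,74 240 258
3,-55,74 396 258
61,20,34 293 168
61,-20,34 344 168
138,20,34 291 62
138,-20,34 346 62
85.5,12,61 301 137
85.5,-12,61 336 138
```

View pics/w2.png

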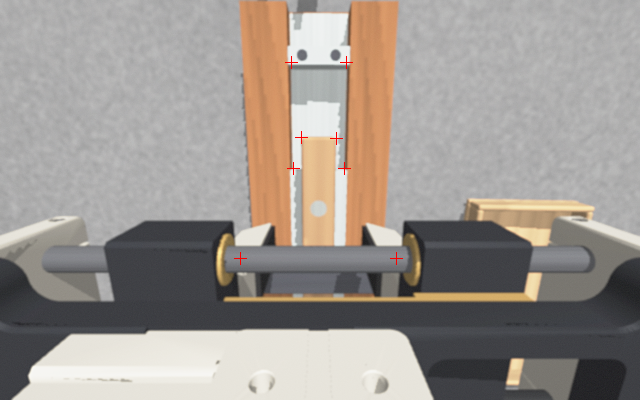

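The rail front is at row 137 as predicted, and the block face is near row 65, so about board x 135. I'll descend 5 mm further forward and grip.

```bash
python3 -m pendant '[[[-0.01,0.17,0],[0,0,0],0.1],[[0,0,-0.3],[0,0,0],0.1],[[0,0,-0.3],[0,0,0],0.1],[[0,0,-0.3],[0,0,0],0.1],[[0,0,-0.3],[0,0,0],0.1],[[0,0,-0.3],[0,0,0],0.1],[[0,0,-0.3],[0,0,0],0.1],[[0,0,-0.2],[0,0,0],0.1],[[0,0,-0.08],[0,0,0],0.1],[[0,0,0],[0,0,0],0.1]]'
python3 -m pendant '[[[0,0,0],[0,0,0],0],[[0,0,0],[0,0,0],-0.2],[[0,0,0],[0,0,0],-0.4],[[0,0,0],[0,0,0],-0.45],[[0,0,0],[0,0,0],-0.5],[[0,0,0],[0,0,0],-0.55],[[0,0,0],[0,0,0],-0.6],[[0,0,0],[0,0,0],-0.7],[[0,0,0],[0,0,0],-1],[[0,0,0],[0,0,0],-1]]'
```

```text
time: 6.92
tool_pos: [432.7, 53.7, 54.7]
tcp_rot: [-3.14, -0.0, 1.633]
contact_force: [-0.1, -0.6, 0.4]
grip_width: 50.3
finger_force: 0.0
time: 7.75
tool_pos: [433.1, 53.7, 55.6]
tcp_rot: [3.141, 0.0, 1.633]
contact_force: [-1.4, -0.1, 4.8]
grip_width: 23.9
finger_force: 30.0
```

```bash
python3 -m pendant '[[[-0.008,0.13,0],[0,0,0],-1],[[-0.015,0.25,0],[0,0,0],-1],[[-0.015,0.25,0],[0,0,0],-1],[[-0.015,0.25,0],[0,0,0],-1],[[-0.015,0.25,0],[0,0,0],-1],[[-0.015,0.25,0],[0,0,0],-1],[[-0.015,0.25,0],[0,0,0],-1],[[-0.015,0.25,0],[0,0,0],-1],[[-0.013,0.22,0],[0,0,0],-1],[[-0.006,0.1,0],[0,0,0],-1]]'
python3 -m pendant '[[[-0.004,0.06,0],[0,0,0],-1],[[-0.004,0.06,0],[0,0,0],-1],[[-0.004,0.06,0],[0,0,0],-1],[[-0.004,0.06,0],[0,0,0],-1],[[-0.002,0.03,0],[0,0,0],-1],[[-0.002,0.03,0],[0,0,0],-1],[[-0.002,0.03,0],[0,0,0],-1],[[-0.002,0.03,0],[0,0,0],-1],[[-0.002,0.03,0],[0,0,0],-1],[[-0.002,0.03,0],[0,0,0],-1]]'
```

```text
time: 8.58
tool_pos: [429.5, 120.1, 55.6]
tcp_rot: [3.141, 0.001, 1.634]
contact_force: [1.0, -9.1, 12.1]
grip_width: 23.9
finger_force: 30.0
time: 9.42
tool_pos: [428.7, 132.2, 55.6]
tcp_rot: [3.141, 0.001, 1.634]
contact_force: [-0.2, -8.1, 8.8]
grip_width: 23.7
finger_force: 30.0
```

```bash
python3 -m pendant '[[[-0.001,0.02,0],[0,0,0],-1],[[-0.001,0.02,0],[0,0,0],-1],[[-0.001,0.02,0],[0,0,0],-1],[[-0.001,0.02,0],[0,0,0],-1],[[-0.001,0.02,0],[0,0,0],-1],[[-0.001,0.02,0],[0,0,0],-1],[[-0.001,0.02,0],[0,0,0],-1],[[0,0,0],[0,0,0],-1],[[0,0,0],[0,0,0],-1],[[0,0,0],[0,0,0],-1]]'
```

```text
time: 10.25
tool_pos: [428.4, 136.4, 55.6]
tcp_rot: [3.141, 0.0, 1.634]
contact_force: [-0.4, -5.4, 5.7]
grip_width: 23.9
finger_force: 30.0
```

```bash
python3 -m pendant '[[[-0.001,0.015,0],[0,0,0],-1],[[-0.001,0.015,0],[0,0,0],-1],[[-0.001,0.015,0],[0,0,0],-1],[[-0.001,0.015,0],[0,0,0],-1],[[-0.001,0.015,0],[0,0,0],-1],[[0,0,0],[0,0,0],-1],[[0,0,0],[0,0,0],-1],[[0,0,0],[0,0,0],-1],[[0,0,0],[0,0,0],-1],[[0,0,0],[0,0,0],-1]]'
```

```text
time: 11.08
tool_pos: [428.3, 138.5, 55.6]
tcp_rot: [3.141, 0.001, 1.634]
contact_force: [0.5, -5.9, 5.7]
grip_width: 23.5
finger_force: 30.0
```

```bash
python3 -m pendant '[[[-0.001,0.015,0],[0,0,0],-1],[[-0.001,0.015,0],[0,0,0],-1],[[-0.001,0.015,0],[0,0,0],-1],[[-0.001,0.015,0],[0,0,0],-1],[[-0.001,0.015,0],[0,0,0],-1],[[0,0,0],[0,0,0],-1],[[0,0,0],[0,0,0],-1],[[0,0,0],[0,0,0],-1],[[0,0,0],[0,0,0],-1],[[0,0,0],[0,0,0],-1]]'
```

```text
time: 11.92
tool_pos: [428.2, 139.7, 55.6]
tcp_rot: [3.141, 0.002, 1.634]
contact_force: [-0.1, -13.0, 8.0]
grip_width: 23.9
finger_force: 30.0
```

```bash
python3 -m pendant '[[[0,0.01,0],[0,0,0],-1],[[0,0.01,0],[0,0,0],-1],[[0,0,0],[0,0,0],-1],[[0,0,0],[0,0,0],-1],[[0,0,0],[0,0,0],-1],[[0,0,0],[0,0,0],-1],[[0,0,0],[0,0,0],-1],[[0,0,0],[0,0,0],-1],[[0,0,0],[0,0,0],-1],[[0,0,0],[0,0,0],-1]]'
```

```text
time: 12.75
tool_pos: [428.2, 139.8, 55.7]
tcp_rot: [3.141, 0.003, 1.634]
contact_force: [0.9, -16.6, 9.0]
grip_width: 23.4
finger_force: 30.0
```

Contact with the end block is clear: 16.6 N with no further travel. I'll back off 3.5 mm, then regrip over the middle of the stop.

```bash
python3 -m pendant '[[[0.001,-0.02,0],[0,0,0],-1],[[0.001,-0.03,0],[0,0,0],-1],[[0.002,-0.03,0],[0,0,0],-1],[[0.002,-0.03,0],[0,0,0],-1],[[0.002,-0.03,0],[0,0,0],-1],[[0.001,-0.02,0],[0,0,0],-1],[[0,0,0],[0,0,0],-1],[[0,0,0],[0,0,0],-1],[[0,0,0],[0,0,0],-1],[[0,0,0],[0,0,0],-1]]'
```

```text
time: 13.58
tool_pos: [428.3, 137.9, 55.6]
tcp_rot: [3.141, -0.001, 1.633]
contact_force: [0.2, 3.7, 5.0]
grip_width: 24.1
finger_force: 30.0
```

```bash
python3 -m pendant '[[[0.001,-0.02,0],[0,0,0],-1],[[0.001,-0.02,0],[0,0,0],-1],[[0.001,-0.016,0],[0,0,0],-1],[[0,0,0],[0,0,0],-1],[[0,0,0],[0,0,0],-1],[[0,0,0],[0,0,0],-1],[[0,0,0],[0,0,0],-0.4],[[0,0,0],[0,0,0],-0.1],[[0,0,0],[0,0,0],0.1],[[0,0,0],[0,0,0],0.1]]'
```

```text
time: 14.42
tool_pos: [427.8, 135.1, 55.1]
tcp_rot: [-3.141, 0.0, 1.633]
contact_force: [-0.7, -0.6, 0.8]
grip_width: 43.2
finger_force: 0.0
```

```bash
python3 -m pendant '[[[0,0,0],[0,0,0],0.1],[[0.006,-0.1,0],[0,0,0],0.1],[[0.006,-0.1,0],[0,0,0],0.1],[[0.006,-0.1,0],[0,0,0],0.1],[[0.006,-0.1,0],[0,0,0],0.1],[[0.006,-0.1,0],[0,0,0],0.1],[[0.004,-0.06,0],[0,0,0],0.1],[[0,0,0],[0,0,0],0.1],[[0,0,0],[0,0,0],0.1],[[0,0,0],[0,0,0],0.1]]'
python3 over.py pics/w3.png 28,12,61 28,-12,61 168,12,61 168,-12,61 60,20,34 60,-20,34 137,20,34 137,-20,34
```

```text
time: 15.25
tool_pos: [429.2, 118.3, 55.4]
tcp_rot: [3.141, -0.0, 1.633]
contact_force: [0.0, -0.5, 1.2]
grip_width: 50.5
finger_force: 0.0
28,12,61 297 367
28,-12,61 339 367
168,12,61 292 112
168,-12,61 345 112
60,20,34 286 291
60,-20,34 349 291
137,20,34 283 171
137,-20,34 353 171
```

View pics/w3.png

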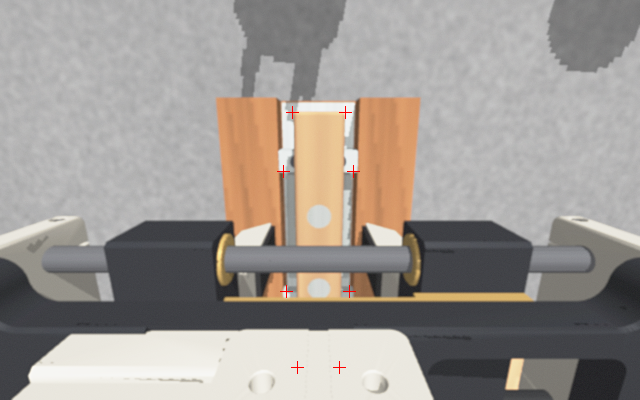

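The rail front is at row 112, so the stop is at x ≈ 98, midway between the lips and the block face (row ~171). I'll grip and lift straight up.

```bash
python3 -m pendant '[[[0,0,0],[0,0,0],0],[[0,0,0],[0,0,0],-0.2],[[0,0,0],[0,0,0],-0.4],[[0,0,0],[0,0,0],-0.45],[[0,0,0],[0,0,0],-0.5],[[0,0,0],[0,0,0],-0.55],[[0,0,0],[0,0,0],-0.6],[[0,0,0],[0,0,0],-0.7],[[0,0,0],[0,0,0],-1],[[0,0,0],[0,0,0],-1]]'
python3 -m pendant '[[[0,0,0.03],[0,0,0],-1],[[0,0,0.03],[0,0,0],-1],[[0,0,0.03],[0,0,0],-1],[[0,0,0.03],[0,0,0],-1],[[0,0,0.03],[0,0,0],-1],[[0,0,0.03],[0,0,0],-1],[[0,0,0.03],[0,0,0],-1],[[0,0,0.03],[0,0,0],-1],[[0,0,0],[0,0,0],-1],[[0,0,0],[0,0,0],-1]]'
```

```text
time: 16.13
tool_pos: [429.3, 118.4, 55.3]
tcp_rot: [3.141, -0.0, 1.633]
contact_force: [0.3, 0.6, -1.3]
grip_width: 23.7
finger_force: 30.0
time: 16.97
tool_pos: [429.2, 118.3, 62.6]
tcp_rot: [3.141, 0.0, 1.633]
contact_force: [-0.6, -0.1, -4.5]
grip_width: 23.7
finger_force: 30.0
```

The stop is past the lips' underside carrying only its weight of 4.5 N, so nothing is catching. I'll go on up.

```bash
python3 -m pendant '[[[0,0,0.06],[0,0,0],-1],[[0,0,0.1],[0,0,0],-1],[[0,0,0.15],[0,0,0],-1],[[0,0,0.2],[0,0,0],-1],[[0,0,0.3],[0,0,0],-1],[[0,0,0.3],[0,0,0],-1],[[0,0,0.3],[0,0,0],-1],[[0,0,0.3],[0,0,0],-1],[[0,0,0.2],[0,0,0],-1],[[0,0,0.1],[0,0,0],-1]]'
```

```text
time: 17.8
tool_pos: [429.7, 118.4, 124.1]
tcp_rot: [3.14, -0.0, 1.633]
contact_force: [-0.6, 0.7, -4.2]
grip_width: 24.0
finger_force: 30.0
```

```bash
python3 -m pendant '[[[0.2,-0.16,0],[0,0,0],-1],[[0.4,-0.32,0],[0,0,0],-1],[[0.4,-0.32,0],[0,0,-0.05],-1],[[0.4,-0.32,0],[0,0,-0.05],-1],[[0.4,-0.32,0],[0,0,-0.05],-1],[[0.4,-0.32,0],[0,0,0],-1],[[0.4,-0.32,0],[0,0,0],-1],[[0.4,-0.32,0],[0,0,0],-1],[[0.4,-0.32,0],[0,0,0],-1],[[0.4,-0.32,0],[0,0,0],-1]]'
python3 -m pendant '[[[0.4,-0.32,0],[0,0,0],-1],[[0.4,-0.32,0],[0,0,0],-1],[[0.4,-0.32,0],[0,0,0],-1],[[0.4,-0.32,0],[0,0,0],-1],[[0.4,-0.32,0],[0,0,0],-1],[[0.4,-0.32,0],[0,0,0],-1],[[0.32,-0.21,0],[0,0,0],-1],[[0,0,0],[0,0,0],-1],[[0,0,0],[0,0,0],-1],[[0,0,0],[0,0,0],-1]]'
```

```text
time: 18.63
tool_pos: [544.3, 25.4, 121.9]
tcp_rot: [-3.141, 0.0, 1.615]
contact_force: [0.5, -0.0, -4.2]
grip_width: 23.7
finger_force: 30.0
time: 19.47
tool_pos: [624.1, -37.0, 121.8]
tcp_rot: [-3.14, -0.001, 1.615]
contact_force: [-0.8, 0.9, -5.0]
grip_width: 23.9
finger_force: 30.0
```

```bash
python3 -m pendant '[[[0.04,0,-0.15],[0,0,0],-1],[[0,0,-0.28],[0,0,0],-1],[[0,0,-0.28],[0,0,0],-1],[[0,0,-0.28],[0,0,0],-1],[[0,0,-0.28],[0,0,0],-1],[[0,0,-0.28],[0,0,0],-1],[[0,0,-0.28],[0,0,0],-1],[[0,0,-0.2],[0,0,0],-1],[[0,0,-0.1],[0,0,0],-1],[[0,0,0],[0,0,0],-1]]'
python3 over.py pics/w4.png
```

```text
time: 20.3
tool_pos: [625.5, -36.7, 57.9]
tcp_rot: [-3.14, -0.0, 1.615]
contact_force: [-0.4, 0.1, -3.8]
grip_width: 23.9
finger_force: 30.0
```

View pics/w4.png

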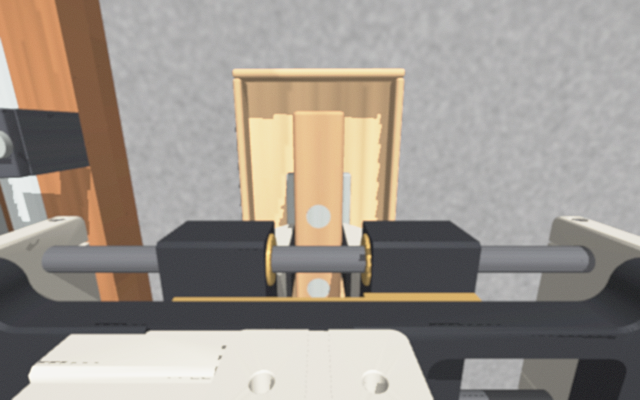

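The stop (columns 293-343) hangs centred over the tray (235-405) and level. I'll lower it slowly until it touches.

```bash
python3 -m pendant '[[[0,0,-0.04],[0,0,0],-1],[[0,0,-0.04],[0,0,0],-1],[[0,0,-0.04],[0,0,0],-1],[[0,0,-0.04],[0,0,0],-1],[[0,0,-0.04],[0,0,0],-1],[[0,0,-0.03],[0,0,0],-1],[[0,0,-0.03],[0,0,0],-1],[[0,0,-0.03],[0,0,0],-1],[[0,0,-0.02],[0,0,0],-1],[[0,0,-0.02],[0,0,0],-1]]'
python3 -m pendant '[[[0,0,-0.02],[0,0,0],-1],[[0,0,-0.02],[0,0,0],-1],[[0,0,0],[0,0,0],-1],[[0,0,0],[0,0,0],-1],[[0,0,0],[0,0,0],-1],[[0,0,0],[0,0,0],-1],[[0,0,0],[0,0,0],-1],[[0,0,0],[0,0,0],-1],[[0,0,0],[0,0,0],-1],[[0,0,0],[0,0,0],-1]]'
```

```text
time: 21.18
tool_pos: [626.0, -36.8, 49.0]
tcp_rot: [3.142, 0.0, 1.615]
contact_force: [0.7, -0.2, -3.8]
grip_width: 23.9
finger_force: 30.0
time: 22.02
tool_pos: [626.0, -36.7, 47.8]
tcp_rot: [3.142, -0.0, 1.615]
contact_force: [1.4, 0.7, -4.1]
grip_width: 23.8
finger_force: 30.0
```

```bash
python3 -m pendant '[[[0,0,-0.02],[0,0,0],-1],[[0,0,-0.02],[0,0,0],-1],[[0,0,-0.01],[0,0,0],-1],[[0,0,0],[0,0,0],-1],[[0,0,0],[0,0,0],-1],[[0,0,0],[0,0,0],-1],[[0,0,0],[0,0,0],-1],[[0,0,0],[0,0,0],-1],[[0,0,0],[0,0,0],-1],[[0,0,0],[0,0,0],-1]]'
```

```text
time: 22.85
tool_pos: [626.0, -36.7, 46.4]
tcp_rot: [3.141, 0.0, 1.615]
contact_force: [-1.4, -1.1, -2.1]
grip_width: 23.6
finger_force: 30.0
```

Touching: the tool now carries only part of the weight. A little more down before I release.

```bash
python3 -m pendant '[[[0,0,-0.01],[0,0,0],-1],[[0,0,-0.01],[0,0,0],-1],[[0,0,-0.01],[0,0,0],-1],[[0,0,0],[0,0,0],-1],[[0,0,0],[0,0,0],-1],[[0,0,0],[0,0,0],-1],[[0,0,0],[0,0,0],-1],[[0,0,0],[0,0,0],-1],[[0,0,0],[0,0,0],-1],[[0,0,0],[0,0,0],-1]]'
```

```text
time: 23.68
tool_pos: [626.0, -36.8, 46.4]
tcp_rot: [3.141, 0.0, 1.615]
contact_force: [-4.0, 0.7, 5.0]
grip_width: 23.8
finger_force: 30.0
```

```bash
python3 -m pendant '[[[0,0,0],[0,0,0],-0.45],[[0,0,0],[0,0,0],-0.35],[[0,0,0],[0,0,0],-0.2],[[0,0,0],[0,0,0],0],[[0,0,0],[0,0,0],0.1],[[0,0,0],[0,0,0],0.1],[[0,0,0],[0,0,0],0.1],[[0,0,0.1],[0,0,0],0.1],[[0,0,0.2],[0,0,0],0.1],[[0,0,0.3],[0,0,0],0.1]]'
python3 -m pendant '[[[0,0,0.4],[0,0,0],0.1],[[0,0,0.5],[0,0,0],0.1],[[0,0,0.5],[0,0,0],0.1],[[0,0,0.5],[0,0,0],0.1],[[0,0,0.5],[0,0,0],0.1],[[0,0,0.5],[0,0,0],0.1],[[0,0,0.3],[0,0,0],0.1],[[0,0,0],[0,0,0],0.1],[[0,0,0],[0,0,0],0.1],[[0,0,0],[0,0,0],0.1]]'
python3 -c "
from h import *
cv2.imwrite('pics/end.png',bot.capture('side'))"
```

```text
time: 24.52
tool_pos: [625.6, -36.7, 63.4]
tcp_rot: [-3.14, -0.0, 1.615]
contact_force: [0.5, -0.5, -0.2]
grip_width: 50.7
finger_force: 0.0
time: 25.35
tool_pos: [625.5, -36.7, 158.8]
tcp_rot: [-3.141, -0.0, 1.615]
contact_force: [0.1, 0.3, -0.6]
grip_width: 50.6
finger_force: 0.0
```

View pics/end.png

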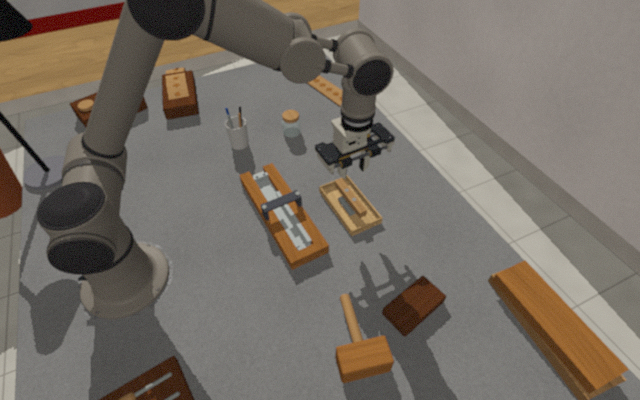

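The stop stands in the tray at (352,200), the slot is empty, the cup, mallet and offcut are where they were, and the jar is upright at (291,124).

```bash
python3 -c "
from plant import bot
print(bot.close_job())"
```

```text
the job is handed in; nothing more can be done
None
```

The stop was slid under the bridge to the end block, which was found by feel at about 17 N, then lifted out and stood upright in the tray with the bystanders untouched, and the job was handed in at about 25 s.

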